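Bring the finishing turntable to the set line

ROBOT

A 6-joint arm with a two-finger parallel gripper is mounted at the origin on the work surface. World frame = base frame: x ahead of the robot, y to its left, z up, the work surface at z = 0. Lengths are in m, angles in rad, forces in N, time in s.
With the tool pointing down it reaches from about 0.225 to 0.875 m from the base axis. Payload 3.4 kg.
Tool frame: the origin (TCP) lies at the very end of the fingers, on their centre line; the grasp point (between the pads) lies 19 mm behind it; z points along the fingers, x is the direction in which the jaws open and shut, and the axes are right-handed (so a half turn about z gives the same grasp; the last joint's range is limited). The gripper opens to 85 mm and grips with 20 to 120 N. Pads are 22 mm wide; open, the fingers measure 114 mm over their backs; the gripper's body (76 mm by 85 mm) begins 54 mm behind the grasp point. The pads swing forward as they close: fully open they stand 13 mm farther back than shut.
Start: joints at [-1.298, 0.276, 1.505, -0, 1.361, -0.121], TCP at [0.221, -0.531, 0.231] pointing down, gripper open.
Joint ranges: [-2.89, 2.89], [-0.75, 2.08], [0.22, 2.7], [-1.18, 4.32], [0.11, 2.71], [-2.7, 2.7]. Speed limits (rad/s): [2.57, 2.57, 3.14, 3.14, 3.14, 3.14].

INTERFACE

Orientations are given as a unit quaternion [w, x, y, z].
In Python, from rig import manip gives the robot as it stands.
- The arm moves only by the tool carry_out, never from a script. Its argument "series" is a list of rows, each a list of 2 entries, a list of its own where there are three numbers: the shift along the tool's x, y, z in mm, then the turn about the tool's z in degrees. A call has 1 to 10 rows; each row shifts and turns the pose as measured when the row begins, along the tool's axes as they then stand; what a row does not reach is not made up. A row lasts 1/12 s, in which the tool goes at most 41.7 mm and 7.16 degrees, less where a joint would pass 70% of its speed; a pose out of reach is approached as far as the arm can. A call is refused whole if a number of a shift passes 41.7 or a number of a turn 7.16, either way. A call with a gripper value outside its range is refused whole. "fingers" is the finger opening in mm, from 0 to 85.4, set as the call begins (left out, the last holds). The fingers move at their own pace and stop on an object; "squeeze" is the grip in N (left out, the last holds). Time passes only in rows, so rows that do not move let the fingers close. It gives the time, the measured TCP pose, the force and the opening at its end, in the units of the state.
- manip.get_state(): the state, without advancing time (a new reading comes with each control period).
- manip.get_image(name): name is "side" or "top" or "wrist"; returns a dict with "frame" (480x640x3 uint8, blue, green, red), "K" (3x3 intrinsics, pixels), "rvec" (rotation vector, rad) and "tvec" (3), from world to camera coordinates, as OpenCV has them; the wrist camera has in their place "mount" (4x4, takes a point from camera to tool coordinates, whose origin is the TCP and whose axes are the tool frame's). Camera axes: x right, y down, z forward; pixel columns grow to the right and rows downward; lengths in m; the calibration is good to about 2 mm. A picture is of the moment at which its call begins: read the wrist's pose just before it. There is no depth.
- manip.sign_off(): hands the job in, once; it reports no verdict.
The state is a dict: "clock": time; "qpos": joint angles; "qd": joint speeds; "effort": joint torques, N m; "position": TCP position; "ee_rot": TCP orientation; "contact_force": force on the tool from outside, world axes, zero at the start; "moment": the same for the moment, N m; "width": finger opening in m.
Only numpy, scipy, OpenCV 4.12 (cv2) and the standard library are available. Lean on these libraries where they do the work, as an engineer would, in place of code of your own. Each camera call takes 0.05 s, during which the arm holds its last target. There are 200 camera calls.

TASK

A freshly oiled little planter stands on the finishing turntable. Turn the metal plate, either way round, by gently pushing with the fingertips (the blue pegs are there to be pushed) until the red index mark at its rim lines up with the black line on the yellow rider on the scale, then take the hand away. Do not touch the planter, which must ride along where it stands, do not shift the yellow rider, and leave the things lying around where they are; nothing is to be picked up.

Things in the scene. Friction and masses are not known exactly. Their poses are not given: they have to be found in the camera images.
- turntable: The turntable's fixed dark steel collar, 300 mm in diameter over its foot (290 mm above) and 45 mm tall, bolted to the bench, with white scale lines every 15 degrees around its upper face. Origin: on the turning axis, at bench height, z up.
- plate: The round bare-aluminium plate that turns on the collar, 240 mm in diameter; its top is 55 mm above the bench. Origin on the vertical turning axis at bench height; its x axis points to the red index mark, z up. It turns either way, with no end stop within a full turn. It is braked by friction: turning it takes about 0.25 Nm (2.5 N pushed sideways on a peg) and it stays where it is left, without coasting.
- index_mark (a point): The outer end of the red index mark, a stripe 8 mm wide running 50 mm inwards from the plate's rim; this point is on the rim (120 mm from the axis), on the plate's top. Its x axis points outwards along the stripe.
- target_line (a point): Black line 5 mm wide on the yellow rider (26 mm wide, 22 mm from inner to outer edge, top 51 mm above the bench), which sits on the collar just outside the plate's rim and marks the wanted scale position. The point lies on the black line, 125 mm from the turning axis; its x axis points straight outwards from the axis, z up. The rider is held by stiff friction and must stay where it is.
- peg0 (a point): Centre of the top of blue peg 0, 45 degrees counterclockwise (from above) from the red index mark. The peg is an upright round pin, 14 mm in diameter and 40 mm tall above the plate, fixed to the plate 100 mm from its axis.
- peg1 (a point): Centre of the top of blue peg 1, 135 degrees counterclockwise (from above) from the red index mark. The peg is an upright round pin, 14 mm in diameter and 40 mm tall above the plate, fixed to the plate 100 mm from its axis.
- peg2 (a point): Centre of the top of blue peg 2, 225 degrees counterclockwise (from above) from the red index mark. The peg is an upright round pin, 14 mm in diameter and 40 mm tall above the plate, fixed to the plate 100 mm from its axis.
- peg3 (a point): Centre of the top of blue peg 3, 315 degrees counterclockwise (from above) from the red index mark. The peg is an upright round pin, 14 mm in diameter and 40 mm tall above the plate, fixed to the plate 100 mm from its axis.
- planter: Small open pine planter box, 90 x 72 mm and 55 mm tall, about 0.16 kg, standing loose near the middle of the plate (its corners lie within 65 mm of the axis) and carried round by friction only. Origin: centre of its underside, z up. Not to be touched.
- tape_measure: Yellow and black tape measure standing on the bench beside the turntable, 72 x 34 mm, 64 mm tall. Origin: centre of its underside. A bystander.
- wax_tin: Upright round tin, 64 mm in diameter, 58 mm tall, beside the turntable. Origin: centre of its underside. A bystander.
- cleat: Small wooden handle cleat, 30 x 90 mm and 22 mm tall, lying on the bench beside the turntable. Origin: centre of its underside. A bystander.

How it is judged:
By the outcome, as a careful person would: the job done as asked, in the order asked, and still so for the second after the job is handed in, with the robot touching nothing.
It also fails if it takes over 58 s, if anything falls off the work surface, if the arm or the gripper's body presses on something with over 40 N, if the wrist force passes 120 N, or if a joint passes its speed limit or range.

## Working session

There is one attempt and no reset: what is moved stays moved. The work goes in short steps, Python scripts to look and compute and a tool call to move; the robot and the scene stay as the last step left them, time stands still between calls to the robot, and variables do not carry over. Pictures are saved under pics/ and viewed, about 8 in all and at most 12, crops included, and the job is handed in when it is done.

Besides the shell and the picture viewer there is one more tool, called after ">>>" as name([rows], argument=value, ...), one row to a line, values as JSON. carry_out: Moves the arm, as the interface text tells. Its arguments: {"type":"object","properties":{"series":{"type":"array","items":{"type":"array"}},"fingers":{"type":"number"},"squeeze":{"type":"number"}},"required":["series"]}

```bash
mkdir -p pics; ls
python3 - <<'E'
from rig import manip
import cv2,numpy as np
for n in ("top","side"):
    d=manip.get_image(n); cv2.imwrite(f"pics/{n}0.png",d["frame"]); np.savez(f"pics/{n}0.npz",**d)
    R=cv2.Rodrigues(np.array(d["rvec"]))[0]; print(n,d["K"],(-R.T@np.array(d["tvec"]).reshape(3)).round(3),R.round(2))
s=manip.get_state(); print(s)
E
```

```text
pics
top [[514.19838282   0.         323.55764254]
 [  0.         514.19838282 240.65649784]
 [  0.           0.           1.        ]] [ 0.363 -0.013  1.091] [[-0.01 -1.   -0.02]
 [-0.98  0.01 -0.19]
 [ 0.19  0.02 -0.98]]
side [[514.18555523   0.         322.79188805]
 [  0.         514.18555523 231.84930743]
 [  0.           0.           1.        ]] [0.427 0.852 0.858] [[-0.99 -0.14  0.  ]
 [-0.09  0.65 -0.76]
 [ 0.1  -0.75 -0.65]]
{'clock': 0.1, 'qpos': array([-1.29801265e+00,  2.76566331e-01,  1.50602267e+00, -2.18347053e-05,
        1.36068725e+00, -1.21002755e-01]), 'qd': array([ 0.00081672, -0.00139739, -0.00447052, -0.00174143, -0.00045958,
        0.00095918]), 'effort': array([ 9.53088420e-04, -4.17701375e+01, -2.46404761e+01, -3.54746344e-04,
        5.82605877e-03,  1.56969247e-05]), 'position': array([ 0.22047882, -0.53053938,  0.23050006]), 'ee_rot': array([-5.40299806e-04,  8.31772514e-01, -5.55116002e-01, -6.45613266e-04]), 'contact_force': array([-0.6041874 ,  0.02292163,  0.45274144]), 'moment': array([ 0.02206179, -0.02223597,  0.03402341]), 'width': 0.08498702649716448}
```

View pics/top0.png

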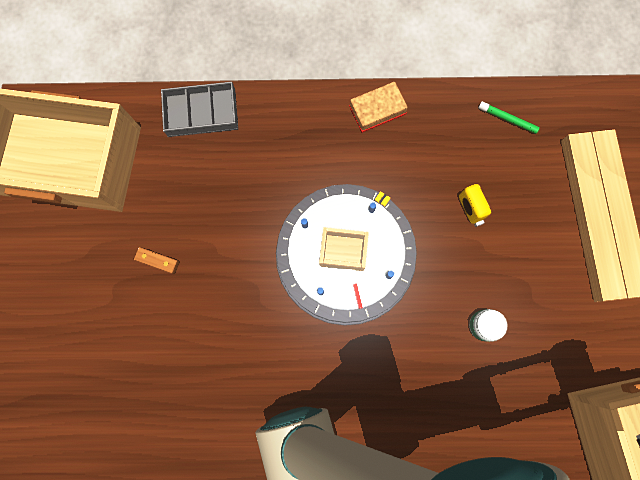

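View pics/side0.png

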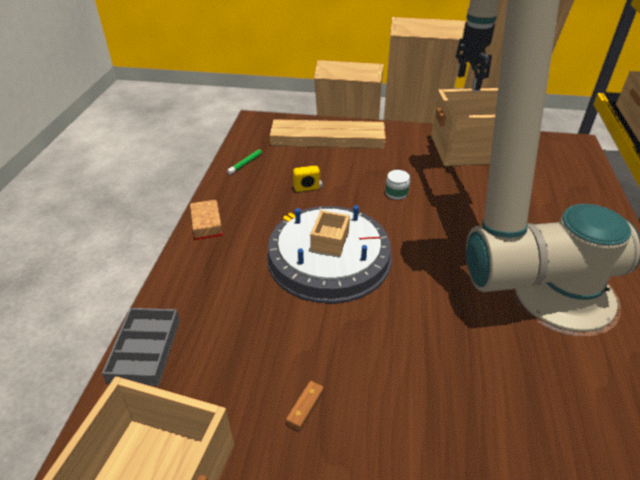

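The top view shows the turntable at about (346,253), the red mark at (357,296) pointing toward the robot, and the rider at (382,199). The pegs are at (305,223), (372,208), (390,274) and (321,291). The side view agrees. The start pose is clear of everything.

```bash
cat > h.py <<'E'
import cv2,numpy as np
def ray(d,px,z):
    R=cv2.Rodrigues(np.array(d["rvec"],float))[0]; t=np.array(d["tvec"],float).reshape(3)
    c=-R.T@t; px=np.atleast_2d(np.array(px,float))
    v=np.c_[px,np.ones(len(px))]@np.linalg.inv(d["K"]).T@R
    return c+v*((z-c[2])/v[:,2])[:,None]
def tri(d1,p1,d2,p2):
    P=[d["K"]@np.c_[cv2.Rodrigues(np.array(d["rvec"],float))[0],np.array(d["tvec"],float).reshape(3)] for d in (d1,d2)]
    X=cv2.triangulatePoints(P[0],P[1],np.array(p1,float).reshape(2,1),np.array(p2,float).reshape(2,1)).ravel(); return X[:3]/X[3]
def blobs(m,amin=6):
    n,l,s,c=cv2.connectedComponentsWithStats(m.astype(np.uint8)); return [(c[i],s[i],l==i) for i in range(1,n) if s[i,4]>=amin]
def masks(f):
    h=cv2.cvtColor(f,cv2.COLOR_BGR2HSV); H,S,V=[h[...,i].astype(int) for i in range(3)]
    return dict(red=((H<6)|(H>174))&(S>150)&(V>110), blue=(H>100)&(H<130)&(S>120)&(V>50), yel=(H>22)&(H<33)&(S>170)&(V>110))
E
python3 - <<'E'
from h import *
T=dict(np.load("pics/top0.npz")); S=dict(np.load("pics/side0.npz"))
for n,d,roi in (("top",T,(265,170,430,335)),("side",S,(255,190,405,305))):
    m=masks(d["frame"]); x0,y0,x1,y1=roi
    for k,z in (("red",.055),("blue",.075),("yel",.051)):
        mm=np.zeros(m[k].shape,bool); mm[y0:y1,x0:x1]=m[k][y0:y1,x0:x1]
        for c,s,_ in blobs(mm): print(n,k,c.round(1),s,ray(d,c,z)[0].round(4))
    # plate: bright region
    g=cv2.cvtColor(d["frame"],cv2.COLOR_BGR2HSV); w=(g[...,1]<40)&(g[...,2]>150)
    mm=np.zeros(w.shape,bool); mm[y0:y1,x0:x1]=w[y0:y1,x0:x1]
    b=max(blobs(mm),key=lambda b:b[1][4]); cn=max(cv2.findContours(b[2].astype(np.uint8),0,1)[0],key=len)
    p=ray(d,cv2.convexHull(cn)[:,0,:],.055)[:,:2]
    A=np.c_[2*p,np.ones(len(p))]; q=np.linalg.lstsq(A,(p**2).sum(1),rcond=None)[0]
    print(n,"plate",q[:2].round(4),np.sqrt(q[2]+q[:2]@q[:2]).round(4))
d=T["frame"]; cv2.imwrite("pics/crop.png",cv2.resize(d[175:330,265:425],None,fx=3.75,fy=3.75,interpolation=cv2.INTER_CUBIC))
E
```

```text
top red [357.5 295.4] [354 284   8  24  71] [ 0.4463 -0.0635  0.055 ]
top blue [372.6 205.2] [370 203   6   6  28] [ 0.6275 -0.0967  0.075 ]
top blue [303.6 221.3] [301 219   6   6  29] [0.5955 0.0438 0.075 ]
top blue [390.5 273.5] [388 271   6   6  28] [ 0.4874 -0.1286  0.075 ]
top blue [320.  290.4] [318 288   6   6  28] [0.4551 0.0112 0.075 ]
top yel [379.1 196.2] [375 192   9  10  43] [ 0.653  -0.1127  0.051 ]
top yel [385.3 200.1] [381 196   9  10  47] [ 0.6443 -0.1255  0.051 ]
top plate [ 0.53   -0.0406] 0.1385
side blue [355.4 211.7] [354 206   4  14  46] [ 0.4852 -0.1334  0.075 ]
side blue [297.3 214.4] [295 209   5  14  42] [ 0.6237 -0.1026  0.075 ]
side blue [363.7 252.6] [362 246   4  14  44] [0.4532 0.0097 0.075 ]
side blue [300.3 255.7] [298 249   5  14  51] [0.5913 0.0398 0.075 ]
side yel [299. 190.] [296 190   7   1   7] [ 0.6437 -0.2342  0.051 ]
side yel [291.5 215.1] [289 213   6   5  15] [ 0.6435 -0.127   0.051 ]
side yel [286.6 217.8] [283 216   8   5  23] [ 0.6537 -0.1149  0.051 ]
side plate [ 0.5379 -0.0447] 0.1218
```

View pics/crop.png

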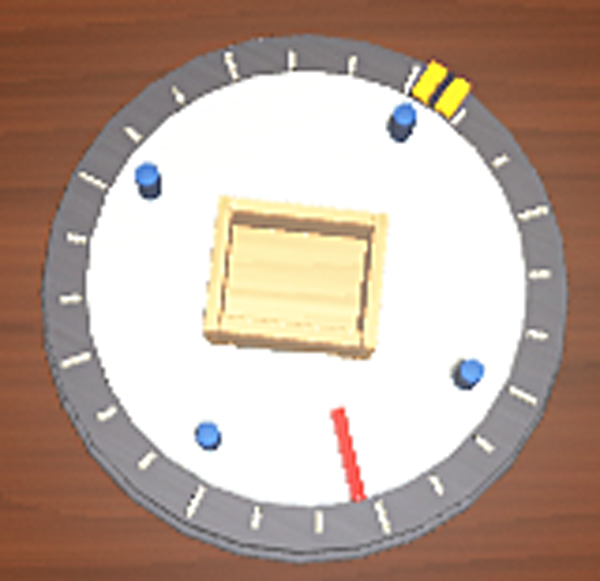

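```bash
cat >> h.py <<'E'
def table(T,S=None):
    m=masks(T["frame"]); r=np.zeros(m["red"].shape,bool); r[170:335,265:430]=1
    B=[b[0] for b in blobs(m["blue"]&r)]; top=ray(T,B,.095)[:,:2]
    Y=ray(T,[b[0] for b in blobs(m["yel"]&r,12)],.051)[:,:2]
    red=[b for b in blobs(m["red"]&r,15)][0]
    rp=ray(T,np.argwhere(red[2])[:,::-1],.055)[:,:2]
    return top,Y,rp
ang=lambda v:np.degrees(np.arctan2(v[...,1],v[...,0]))
def rows(s,goal,yaw,n):
    """n equal rows from state s to world goal (m), tool-x heading yaw (deg); arm pointing down"""
    R=cv2.Rodrigues(np.zeros(3))[0]; from scipy.spatial.transform import Rotation as Ro
    q=s["ee_rot"]; x=Ro.from_quat([q[1],q[2],q[3],q[0]]).as_matrix()[:,0]
    y0=np.degrees(np.arctan2(x[1],x[0])); dy=(yaw-y0+180)%360-180; d=(np.array(goal)-s["position"])*1e3/n
    out=[]
    for i in range(n):
        a=np.radians(y0+dy*i/n); c,si=np.cos(a),np.sin(a)
        out.append([[round(c*d[0]+si*d[1],1),round(si*d[0]-c*d[1],1),round(-d[2],1)],round(-dy/n,2)])
    return y0,out
E
python3 - <<'E'
from h import *; from rig import manip
T=dict(np.load("pics/top0.npz")); S=dict(np.load("pics/side0.npz"))
top,Y,rp=table(T); c=top.mean(0)
print("c",c,"r",np.linalg.norm(top-c,axis=1),"ang",ang(top-c))
print("target",Y.mean(0),ang(Y.mean(0)-c),"red",ang(rp.mean(0)-c),"rmax",np.linalg.norm(rp-c,axis=1).max(), np.linalg.norm(Y-c,axis=1))
for a,b in (((372.6,205.2),(297.3,210.5)),((303.6,221.3),(300.3,250.5)),((390.5,273.5),(355.4,207.5)),((320,290.4),(363.7,247.5))): print(tri(T,a,S,b).round(4))
pa=np.radians(147.4); c=c
a=np.radians(ang(top-c)[np.argmax(ang(top-c))]); 
print(np.degrees(a)); off=.035
g=c+.1*np.array([np.cos(a),np.sin(a)])-off*np.array([-np.sin(a),np.cos(a)])
y=np.degrees(a)+90+90; print("goal",g,"yaw",y)
s=manip.get_state(); print(rows(s,[*g,.16],y,20))
E
```

```text
c [ 0.5378404  -0.04199162] r [0.09973565 0.09990672 0.09957292 0.09966964] ang [ -32.15620956   57.92813485 -122.10988592  148.03563754]
target [ 0.64863657 -0.11908717] -34.831443876157444 red -166.7795064239593 rmax 0.11812417310047982 [0.1351143  0.13528946]
[ 0.6223 -0.0952  0.0932]
[0.5907 0.0427 0.0936]
[ 0.4853 -0.1266  0.0934]
[0.4538 0.0109 0.0915]
148.0356375386169
goal [0.47153136 0.04064076] yaw 328.0356375386169
(np.float64(-67.4374285376297), [[[np.float64(-21.6), np.float64(-22.5), np.float64(3.5)], np.float64(-1.77)], [[np.float64(-20.8), np.float64(-23.2), np.float64(3.5)], np.float64(-1.77)], [[np.float64(-20.1), np.float64(-23.8), np.float64(3.5)], np.float64(-1.77)], [[np.float64(-19.4), np.float64(-24.5), np.float64(3.5)], np.float64(-1.77)], [[np.float64(-18.6), np.float64(-25.0), np.float64(3.5)], np.float64(-1.77)], [[np.float64(-17.8), np.float64(-25.6), np.float64(3.5)], np.float64(-1.77)], [[np.float64(-17.0), np.float64(-26.1), np.float64(3.5)], np.float64(-1.77)], [[np.float64(-16.2), np.float64(-26.7), np.float64(3.5)], np.float64(-1.77)], [[np.float64(
[... 218 characters left out ...]
], [[np.float64(-12.8), np.float64(-28.5), np.float64(3.5)], np.float64(-1.77)], [[np.float64(-11.9), np.float64(-28.8), np.float64(3.5)], np.float64(-1.77)], [[np.float64(-11.0), np.float64(-29.2), np.float64(3.5)], np.float64(-1.77)], [[np.float64(-10.1), np.float64(-29.5), np.float64(3.5)], np.float64(-1.77)], [[np.float64(-9.2), np.float64(-29.8), np.float64(3.5)], np.float64(-1.77)], [[np.float64(-8.2), np.float64(-30.1), np.float64(3.5)], np.float64(-1.77)], [[np.float64(-7.3), np.float64(-30.3), np.float64(3.5)], np.float64(-1.77)], [[np.float64(-6.4), np.float64(-30.5), np.float64(3.5)], np.float64(-1.77)], [[np.float64(-5.4), np.float64(-30.7), np.float64(3.5)], np.float64(-1.77)]])
```

>>> carry_out([
  [[-21.5,-22.5,0],-1.8],
  [[-21,-23,0],-1.8],
  [[-20,-24,0],-1.8],
  [[-19.5,-24.5,0],-1.8],
  [[-18.5,-25,0],-1.8],
  [[-18,-25.5,0],-1.8],
  [[-17,-26,0],-1.8],
  [[-16,-26.5,0],-1.8],
  [[-15.5,-27,0],-1.8],
  [[-14.5,-27.5,0],-1.8],
], fingers=0, squeeze=20)

```text
clock: 0.93
position: [0.3441, -0.2372, 0.225]
ee_rot: [-0.002, 0.909, -0.417, -0.004]
contact_force: [0.1, 0.4, 0.5]
width: 0.0003
```

>>> carry_out([
  [[-13.5,-28,0],-1.8],
  [[-13,-28.5,0],-1.8],
  [[-12,-29,0],-1.8],
  [[-11,-29,0],-1.8],
  [[-10,-29.5,0],-1.8],
  [[-9,-30,0],-1.8],
  [[-8,-30,0],-1.8],
  [[-7.5,-30.5,0],-1.8],
  [[-6.5,-30.5,0],-1.8],
  [[0,0,0],0],
])

```text
clock: 1.77
position: [0.455, 0.0414, 0.224]
ee_rot: [-0.004, 0.961, -0.275, -0.005]
contact_force: [-0.3, -1.1, 0.4]
width: 0.0001
```

Run:
```python
from h import *; from rig import manip
s=manip.get_state(); print(s["clock"],s["position"],s["width"],s["contact_force"]); y,r=rows(s,[.471,.041,.1],-32,6); print(y,r)
```

```text
1.7667 [0.45498522 0.04135917 0.22402572] 0.00012442141881717372 [-0.3429986  -1.10269861  0.41662353]
-31.962449825029648 [[[np.float64(2.3), np.float64(-1.4), np.float64(20.7)], np.float64(0.01)], [[np.float64(2.3), np.float64(-1.4), np.float64(20.7)], np.float64(0.01)], [[np.float64(2.3), np.float64(-1.4), np.float64(20.7)], np.float64(0.01)], [[np.float64(2.3), np.float64(-1.4), np.float64(20.7)], np.float64(0.01)], [[np.float64(2.3), np.float64(-1.4), np.float64(20.7)], np.float64(0.01)], [[np.float64(2.3), np.float64(-1.4), np.float64(20.7)], np.float64(0.01)]]
```

>>> carry_out([
  [[5,-3,15],0],
  [[5,-3,20],0],
  [[3.5,-2,20],0],
  [[0,0,20],0],
  [[0,0,20],0],
  [[0,0,15],0],
  [[0,0,0],0],
  [[0,0,0],0],
])

```text
clock: 2.43
position: [0.4695, 0.0427, 0.1088]
ee_rot: [-0.003, 0.962, -0.272, -0.005]
contact_force: [0.2, -0.1, 0.4]
width: -0.0001
```

Run:
```python
from h import *; from rig import manip
s=manip.get_state(); print(s["clock"],s["position"],s["contact_force"]); y,r=rows(s,[.471,.041,.07],-32,3); print(y,r)
for n in ("top","wrist"): cv2.imwrite(f"pics/{n}1.png",manip.get_image(n)["frame"])
```

```text
2.4333 [0.4694868  0.04274852 0.10884016] [ 0.21083919 -0.06653363  0.3963704 ]
-31.61475951381801 [[[np.float64(0.7), np.float64(0.2), np.float64(12.9)], np.float64(0.13)], [[np.float64(0.7), np.float64(0.2), np.float64(12.9)], np.float64(0.13)], [[np.float64(0.7), np.float64(0.2), np.float64(12.9)], np.float64(0.13)]]
```

View pics/wrist1.png

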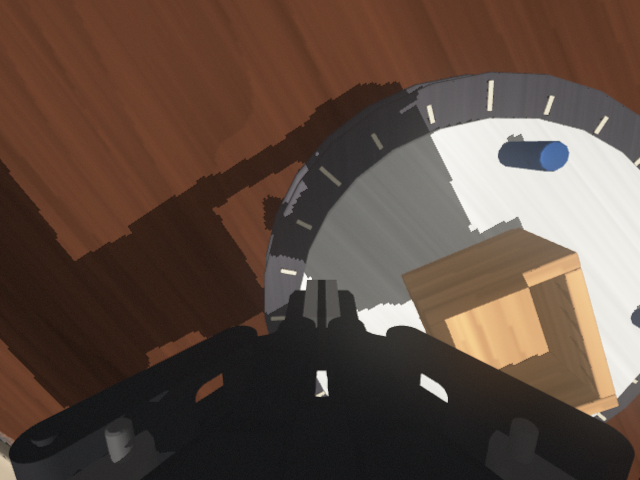

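The wrist view shows the closed fingertips at (320,290) and the wide linkage below them, starting at about (400,330). Peg 2 is at (540,155) and the planter is to the right. I'll check how low and how wide the linkage sits before descending.

Run:
```python
from h import *; from rig import manip
d=manip.get_image("wrist"); M=np.array(d["mount"]); print(M.round(3))
for y in (-.011,0):
  for p in ((320,282),(303,292),(355,295),(362,325),(390,328),(415,328),(440,335),(530,370),(630,430)):
    v=M[:3,:3]@np.linalg.inv(d["K"])@[*p,1]; c=M[:3,3]; X=c+v*(y-c[1])/v[1]; print(y,p,(X*1e3).round(0))
```

```text
[[ 1.     0.001 -0.    -0.001]
 [-0.001  0.962  0.273 -0.071]
 [ 0.    -0.273  0.962 -0.143]
 [ 0.     0.     0.     1.   ]]
-0.011 (320, 282) [ -2. -11.  -4.]
-0.011 (303, 292) [ -9. -11. -15.]
-0.011 (355, 295) [ 12. -11. -17.]
-0.011 (362, 325) [ 12. -11. -41.]
-0.011 (390, 328) [ 22. -11. -43.]
-0.011 (415, 328) [ 30. -11. -43.]
-0.011 (440, 335) [ 37. -11. -47.]
-0.011 (530, 370) [ 56. -11. -64.]
-0.011 (630, 430) [ 65. -11. -84.]
0 (320, 282) [-2.  0. 21.]
0 (303, 292) [-10.   0.   9.]
0 (355, 295) [15.  0.  6.]
0 (362, 325) [ 15.   0. -22.]
0 (390, 328) [ 26.   0. -24.]
0 (415, 328) [ 36.   0. -24.]
0 (440, 335) [ 44.   0. -29.]
0 (530, 370) [ 66.   0. -50.]
0 (630, 430) [ 78.   0. -73.]
```

>>> carry_out([
  [[0,0,0],7],
  [[0,0,0],7],
  [[0,0,0],7],
  [[0,0,0],7],
  [[0,0,0],7],
  [[0,0,0],7],
  [[0,0,0],7],
  [[0,0,0],7],
  [[0,0,0],7],
  [[0,0,0],7],
])

```text
clock: 3.42
position: [0.4795, 0.0415, 0.1234]
ee_rot: [0.01, -0.62, 0.785, -0.004]
contact_force: [-0.1, -0.2, 1.0]
width: -0.0003
```

>>> carry_out([
  [[0,0,0],7],
  [[0,0,0],7],
  [[0,0,0],7],
  [[0,0,0],0],
])

```text
clock: 3.75
position: [0.483, 0.041, 0.1291]
ee_rot: [0.015, -0.462, 0.887, -0.005]
contact_force: [0.5, -0.1, 1.2]
width: 0.0001
```

Run:
```python
from h import *; from rig import manip
s=manip.get_state(); print(s["clock"],s["position"],s["qpos"],s["contact_force"]); y,r=rows(s,[.471,.041,.08],-122,3); print(y,r)
```

```text
3.75 [0.4829563  0.04095509 0.12905884] [-0.06484784  0.20896976  1.87523065  0.00887318  1.02582898  2.11208378] [ 0.45372867 -0.11184711  1.16404646]
-124.9705688855008 [[[np.float64(2.3), np.float64(3.3), np.float64(16.4)], np.float64(-0.99)], [[np.float64(2.2), np.float64(3.3), np.float64(16.4)], np.float64(-0.99)], [[np.float64(2.2), np.float64(3.4), np.float64(16.4)], np.float64(-0.99)]]
```

>>> carry_out([
  [[2.5,3.5,12],-1],
  [[2.5,3.5,12],-1],
  [[2,3,12],-1],
  [[0,0,10],0],
  [[0,0,0],0],
  [[0,0,0],0],
])

```text
clock: 4.25
position: [0.4775, 0.0403, 0.0881]
ee_rot: [0.022, -0.494, 0.869, -0.01]
contact_force: [0.6, 0.4, 0.4]
width: 0.0001
```

```bash
cat > pol.py <<'E'
from h import *; from rig import manip
from scipy.spatial.transform import Rotation as Ro
C=np.array([.5378,-.0420])
s=manip.get_state(); q=s["ee_rot"]; R=Ro.from_quat([*q[1:],q[0]]).as_matrix()
p=s["position"]; v=p[:2]-C
print("t",round(s["clock"],2),"pos",p.round(4),"r",np.linalg.norm(v).round(4),"ang",ang(v).round(2),"yaw",ang(R[:2,0]).round(1),"tilt",np.degrees(np.arccos(-R[2,2])).round(1),"F",s["contact_force"].round(1),"q6",s["qpos"][5].round(2))
E
python3 pol.py
python3 - <<'E'
from rig import manip; import cv2
cv2.imwrite("pics/side2.png",cv2.resize(manip.get_image("side")["frame"][140:310,240:440],None,fx=3,fy=3))
E
```

```text
t 4.25 pos [0.4775 0.0403 0.0881] r 0.102 ang 126.21 yaw -120.8 tilt 2.8 F [0.6 0.4 0.4] q6 2.04
```

View pics/side2.png

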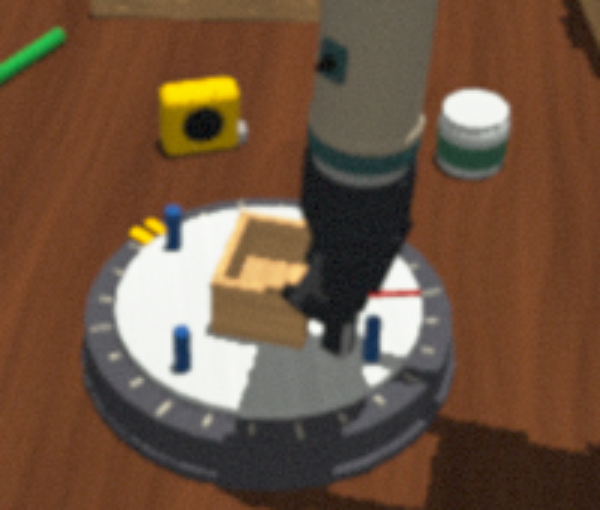

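>>> carry_out([
  [[4.5,1.5,3],0],
  [[4.5,1.5,3],0],
  [[4.5,1.5,3],0],
  [[0,0,0],0],
])

```text
clock: 4.63
position: [0.4684, 0.0301, 0.0804]
ee_rot: [0.024, -0.495, 0.868, -0.012]
contact_force: [-0.3, -0.4, 0.2]
width: 0.0
```

```bash
python3 pol.py
```

```text
t 4.63 pos [0.4684 0.0301 0.0804] r 0.1 ang 133.92 yaw -120.6 tilt 3.1 F [-0.3 -0.4  0.2] q6 2.01
```

>>> carry_out([
  [[3,0.5,0],-1],
  [[4,0.5,0],-2],
  [[5,1,0],-3],
  [[5,1,0],-3],
  [[5,1,0],-3],
  [[5,1,0],-3],
])

```text
clock: 5.13
position: [0.4527, 0.0101, 0.0803]
ee_rot: [0.026, -0.609, 0.793, -0.013]
contact_force: [-0.1, 3.3, 0.5]
width: 0.0003
```

```bash
python3 pol.py
```

```text
t 5.13 pos [0.4527 0.0101 0.0803] r 0.0998 ang 148.53 yaw -104.9 tilt 3.3 F [-0.1  3.3  0.5] q6 1.67
```

>>> carry_out([
  [[5,1.2,0],-3],
  [[5,1.2,0],-3],
  [[5,1.2,0],-3],
  [[5,1.2,0],-3],
  [[5,1.2,0],-3],
  [[5,1.2,0],-3],
  [[5,1.2,0],-3],
  [[5,1.2,0],-3],
])

```text
clock: 5.8
position: [0.4384, -0.0255, 0.0801]
ee_rot: [-0.028, 0.768, -0.64, 0.015]
contact_force: [-0.4, 3.3, 2.0]
width: -0.0
```

```bash
python3 pol.py
```

```text
t 5.8 pos [ 0.4384 -0.0255  0.0801] r 0.1007 ang 170.54 yaw -79.6 tilt 3.6 F [-0.4  3.3  2. ] q6 1.11
```

>>> carry_out([
  [[5,1.5,0],-2.5],
  [[5,1.5,0],-2.5],
  [[5,1.5,0],-2.5],
  [[5,1.5,0],-2.5],
  [[5,1.5,0],-2.5],
  [[5,1.5,0],-2.5],
  [[5,1.5,0],-2.5],
  [[5,1.5,0],-2.5],
  [[5,1.5,0],-2.5],
  [[5,1.5,0],-2.5],
])

```text
clock: 6.63
position: [0.4414, -0.0724, 0.0799]
ee_rot: [-0.031, 0.893, -0.448, 0.017]
contact_force: [-0.4, 1.5, 1.4]
width: -0.0002
```

```bash
python3 pol.py
```

```text
t 6.63 pos [ 0.4414 -0.0724  0.0799] r 0.1011 ang -162.48 yaw -53.3 tilt 4.1 F [-0.4  1.5  1.4] q6 0.51
```

>>> carry_out([
  [[5,1.5,0],-2.7],
  [[5,1.5,0],-2.7],
  [[5,1.5,0],-2.7],
  [[5,1.5,0],-2.7],
  [[5,1.5,0],-2.7],
  [[5,1.5,0],-2.7],
  [[5,1.5,0],-2.7],
  [[5,1.5,0],-2.7],
  [[5,1.5,0],-2.7],
  [[5,1.5,0],-2.7],
])

```text
clock: 7.47
position: [0.4602, -0.1099, 0.0792]
ee_rot: [-0.033, 0.976, -0.213, 0.014]
contact_force: [-1.8, 0.6, 2.9]
width: -0.0001
```

```bash
python3 pol.py
```

```text
t 7.47 pos [ 0.4602 -0.1099  0.0792] r 0.1032 ang -138.81 yaw -24.6 tilt 4.1 F [-1.8  0.6  2.9] q6 -0.06
```

>>> carry_out([
  [[5,1,0],-2],
  [[5,1,0],-2],
  [[5,1,0],-2],
  [[5,1,0],-2],
  [[5,1,0],-2],
  [[5,1,0],-2],
  [[5,1,0],-2],
  [[0,0,0],0],
])

```text
clock: 8.13
position: [0.48, -0.1276, 0.0784]
ee_rot: [-0.032, 0.996, -0.08, 0.007]
contact_force: [-0.8, -0.0, 0.3]
width: 0.0001
```

```bash
cat > look.py <<'E'
from h import *; from rig import manip; import sys
T=manip.get_image("top"); top,Y,rp=table(T); C=np.array([.5378,-.0420])
a=ang(top-C); t=ang(Y.mean(0)-C)
# peg-based index estimate: all pegs at 45+90k
e=((a-45+45)%90)-45; print("pegs",a.round(1),"target",t.round(2),"n",len(Y),"mod",e.round(2),"red",ang(rp.mean(0)-C).round(2))
cv2.imwrite(f"pics/{sys.argv[1]}.png",cv2.resize(T["frame"][175:330,265:425],None,fx=3.75,fy=3.75,interpolation=cv2.INTER_CUBIC))
E
python3 pol.py; python3 look.py top3
```

```text
t 8.13 pos [ 0.48   -0.1276  0.0784] r 0.1033 ang -124.06 yaw -9.2 tilt 3.8 F [-0.8 -0.   0.3] q6 -0.33
pegs [-22.9  67.2 157.4] target -34.82 n 2 mod [22.1  22.15 22.39] red -67.26
```

View pics/top3.png

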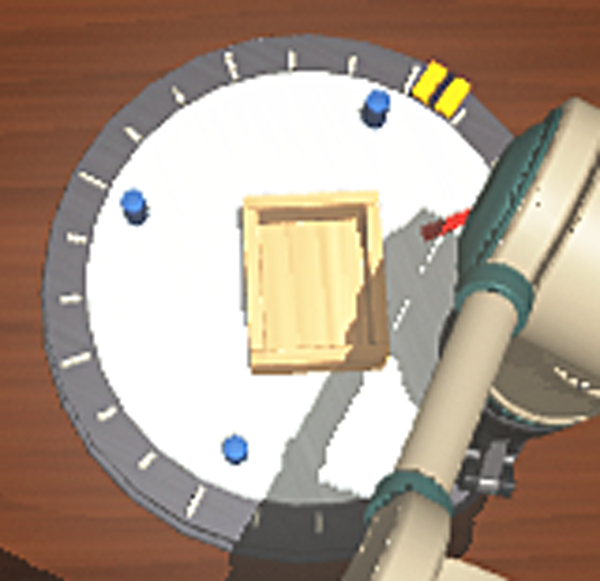

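The top view shows the planter riding along, three pegs visible and the mark at -67.8°, with 33° left to go.

>>> carry_out([
  [[5,1,0],-2],
  [[5,1,0],-2],
  [[5,1,0],-2],
  [[5,1,0],-2],
  [[5,1,0],-2],
  [[5,1,0],-2],
  [[5,1,0],-2],
  [[5,1,0],-2],
  [[5,1,0],-2],
  [[0,0,0],0],
])

```text
clock: 9.02
position: [0.511, -0.1403, 0.0773]
ee_rot: [-0.029, 0.996, 0.084, -0.0]
contact_force: [-0.1, 1.3, -0.8]
width: -0.0
```

```bash
python3 pol.py; python3 look.py top4
```

```text
t 9.02 pos [ 0.511  -0.1403  0.0773] r 0.1019 ang -105.23 yaw 9.6 tilt 3.3 F [-0.1  1.3 -0.8] q6 -0.63Traceback (most recent call last):
  File "look.py", line 2, in <module>
    T=manip.get_image("top"); top,Y,rp=table(T); C=np.array([.5378,-.0420])
                                       ~~~~~^^^
  File "h.py", line 19, in table
    red=[b for b in blobs(m["red"]&r,15)][0]
        ~~~~~~~~~~~~~~~~~~~~~~~~~~~~~~~~~^^^
IndexError: list index out of range
```

>>> carry_out([
  [[5,1,0],-2],
  [[5,1,0],-2],
  [[5,1,0],-2],
  [[4,1,0],-1.5],
  [[3,0.5,0],-1],
  [[0,0,0],0],
  [[0,0,0],0],
])

```text
clock: 9.65
position: [0.5277, -0.1405, 0.0765]
ee_rot: [-0.028, 0.987, 0.158, -0.003]
contact_force: [-1.7, -1.8, 0.1]
width: 0.0
```

```bash
sed -i 's/rp=ray(T,np.argwhere(red\[2\])/rp=ray(T,np.argwhere(red[2])/; s/red=\[b for b in blobs(m\["red"\]&r,15)\]\[0\]/red=(blobs(m["red"]\&r,8)+[(0,0,np.eye(480,640)>0)])[0]/' h.py; python3 pol.py; python3 look.py top5
```

```text
t 9.65 pos [ 0.5277 -0.1405  0.0765] r 0.099 ang -95.83 yaw 18.2 tilt 3.3 F [-1.7 -1.8  0.1] q6 -0.76
pegs [ 6.  96.3] target -34.78 n 2 mod [-39.02 -38.65] red 79.94
```

>>> carry_out([
  [[3,1.2,0],-1],
  [[3,1.2,0],-1],
  [[1,0.4,0],0],
  [[0,0,0],0],
  [[0,0,0],0],
])

```text
clock: 10.12
position: [0.5341, -0.1405, 0.0764]
ee_rot: [-0.029, 0.984, 0.177, -0.004]
contact_force: [-3.4, -2.0, 1.8]
width: 0.0003
```

```bash
python3 pol.py; python3 look.py top6
```

```text
t 10.12 pos [ 0.5341 -0.1405  0.0764] r 0.0985 ang -92.15 yaw 20.4 tilt 3.3 F [-3.4 -2.   1.8] q6 -0.79
pegs [ 9.6 99.9] target -34.84 n 2 mod [-35.44 -35.1 ] red 79.94
```

>>> carry_out([
  [[-4,-1,0],0],
  [[-6,-2,0],0],
  [[-6,-2,0],0],
  [[0,0,-10],0],
  [[0,0,-20],0],
  [[0,0,-25],0],
  [[0,0,-25],0],
  [[0,0,-25],0],
  [[0,0,-25],0],
  [[0,0,0],0],
])

```text
clock: 11.0
position: [0.5175, -0.1464, 0.2144]
ee_rot: [-0.031, 0.984, 0.176, -0.002]
contact_force: [-0.1, -0.6, -0.3]
width: 0.0001
```

```bash
python3 pol.py
python3 - <<'E'
from rig import manip; import cv2
cv2.imwrite("pics/w7.png",manip.get_image("wrist")["frame"])
E
python3 look.py top7
```

```text
t 11.0 pos [ 0.5175 -0.1464  0.2144] r 0.1063 ang -101.03 yaw 20.2 tilt 3.6 F [-0.1 -0.6 -0.3] q6 -0.8
pegs [ 9.6 99.9] target -34.75 n 2 mod [-35.44 -35.1 ] red -33.08
```

View pics/w7.png

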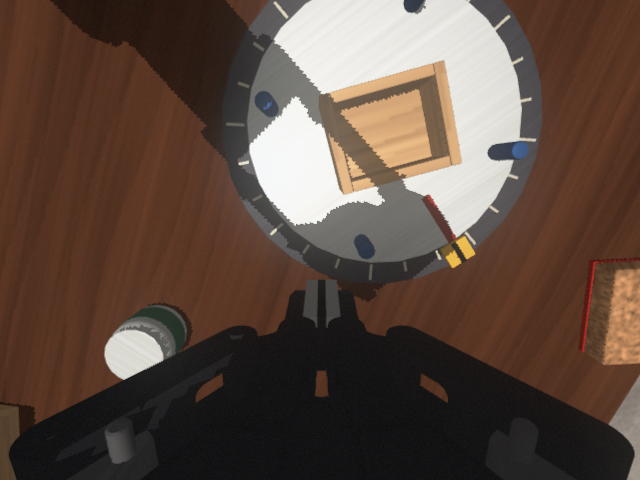

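The wrist view shows the red mark running from (430,198) to about (450,238), right up to the rider's black line at (459,252). I'll take the hand away and measure precisely.

>>> carry_out([
  [[-15,10,-3],0],
  [[-25,18,0],0],
  [[-30,20,0],0],
  [[-30,20,0],0],
  [[-30,20,0],0],
  [[-30,20,0],0],
  [[-30,20,0],0],
  [[-25,18,0],0],
  [[-10,6,0],0],
  [[0,0,0],0],
])

```text
clock: 11.93
position: [0.3447, -0.366, 0.1882]
ee_rot: [-0.044, 0.983, 0.178, -0.01]
contact_force: [-0.5, -0.2, 1.1]
width: -0.0
```

```bash
python3 pol.py; python3 look.py top8
python3 - <<'E'
from h import *; from rig import manip
C=np.array([.5378,-.0420])
for n in ("top","side"):
    d=manip.get_image(n); f=d["frame"]; b=f.astype(int)
    m=masks(f); x0,y0,x1,y1=dict(top=(265,170,430,335),side=(255,195,405,305))[n]
    r=np.zeros(m["red"].shape,bool); r[y0:y1,x0:x1]=1
    redm=(b[...,2]-np.maximum(b[...,1],b[...,0])>60)&r
    # weighted red inside annulus 70..118
    P=ray(d,np.argwhere(redm)[:,::-1],.055)[:,:2]; rr=np.linalg.norm(P-C,axis=1); k=(rr>.07)&(rr<.12)
    Y=ray(d,[q[0] for q in blobs(m["yel"]&r,8)],.051)[:,:2]; Y=Y[np.linalg.norm(Y-C,axis=1)<.15]
    vx=cv2.fitLine(P[k].astype(np.float32),cv2.DIST_L2,0,.01,.01).ravel()
    print(n,k.sum(),"red ang",ang(P[k].mean(0)-C),"line dir",np.degrees(np.arctan2(vx[1],vx[0])),"target",len(Y),ang(Y.mean(0)-C))
    c=C+np.array([.1*np.cos(np.radians(-35)),.1*np.sin(np.radians(-35))])
    # extrapolate fitted line to r=125, compare with rider middle
    v=vx[:2]*np.sign(vx[:2]@(c-C)); t=Y.mean(0)-vx[2:]; print("lateral mm of rider mid from red line",1e3*(v[0]*t[1]-v[1]*t[0]))
f=manip.get_image("top")["frame"]; cv2.imwrite("pics/c8.png",cv2.resize(f[180:250,340:410],None,fx=8,fy=8,interpolation=cv2.INTER_CUBIC))
E
```

```text
t 11.93 pos [ 0.3447 -0.366   0.1882] r 0.3772 ang -120.79 yaw 20.6 tilt 5.2 F [-0.5 -0.2  1.1] q6 -1.33
pegs [   9.7  -80.   100.  -170.1] target -34.84 n 2 mod [-35.3  -35.01 -35.01 -35.07] red -34.87
top 84 red ang -34.6694060759348 line dir -34.981216 target 2 -34.84322392648229
lateral mm of rider mid from red line -0.19051368856936104
side 32 red ang -36.29690246545627 line dir -35.153107 target 2 -35.573553599084995
lateral mm of rider mid from red line 0.9347354239454715
```

View pics/c8.png

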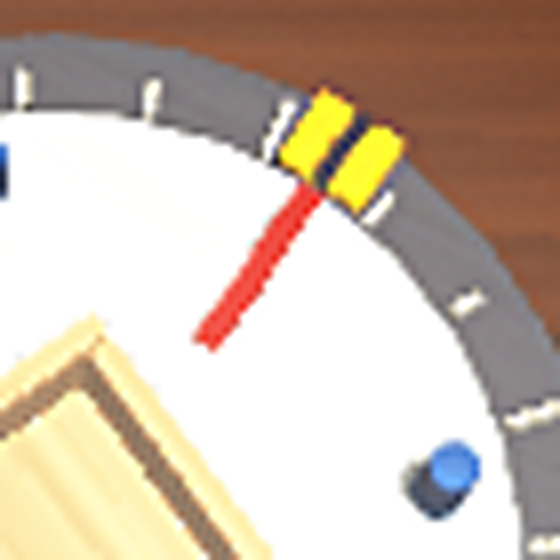

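View pics/top8.png

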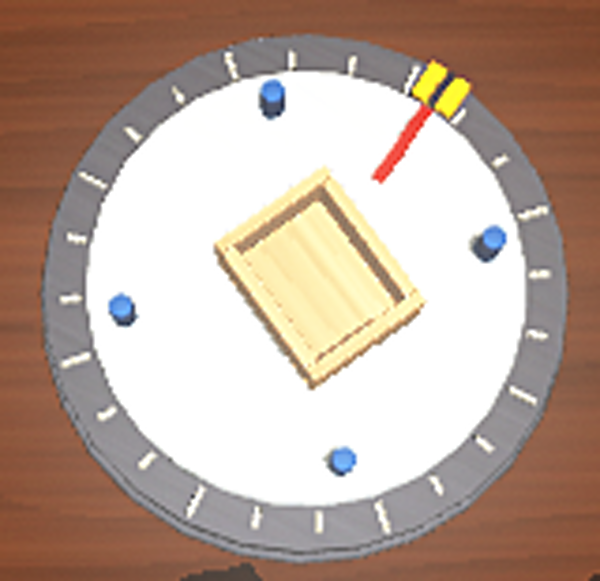

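The crops show the red mark ending on the rider's black line at (430,105). The rider is still between its two ticks and the planter has turned with the plate. The hand is clear.

```bash
python3 -c "
from rig import manip
print(manip.sign_off())"
```

```text
the job is handed in; nothing more can be done
None
```

I turned the plate about 132° counterclockwise by pushing peg 3 with the closed fingertips. I then backed off, lifted, moved the hand well clear and handed the job in at about 12 s.

**Alignment, top camera:**
- The pegs put the red mark at about -35.1° and the stripe itself at -34.7° to -34.9°; the rider's line is at -34.8°.
- That agrees to within about 0.3°, or roughly 0.2 mm sideways at the rim.

**Alignment, side camera:** This coarser view disagreed slightly, with the line about 0.9 mm (0.4–0.7°) off the mark. I put that down to calibration error and left the plate as it was.

**Rider and planter:**
- The rider's angle read the same before and after (-34.8°).
- In the last top picture the planter stands near the middle of the plate, turned along with it. I judged that by eye and did not measure its position on the plate.

**Forces and bystanders:**
- The largest contact force I read was about 4 N, sampled between moves.
- The tape measure, tin and cleat were never near the path, and I did not re-measure their positions.

**Tool tilt:** The tool drifted to about 4° of tilt during the push and 5° on the way out, with no visible effect.

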